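# Uncover a relay set on the exchange test desk

### The arm

A 6-joint arm with a two-finger parallel gripper is mounted at the origin on the work surface. World frame = base frame: x ahead of the robot, y to its left, z up, the work surface at z = 0. Lengths are in m, angles in rad, forces in N, time in s.
With the tool pointing down it reaches from about 0.35 to 0.775 m from the base axis. Payload 5.5 kg.
Tool frame: the origin (TCP) lies at the very end of the fingers, on their centre line; the grasp point (between the pads) lies 19 mm behind it; x points along the fingers, y is the direction in which the jaws open and shut, and the axes are right-handed (so a half turn about x gives the same grasp; the last joint's range is limited). The gripper opens to 85 mm and grips with 20 to 120 N. Pads are 22 mm wide; open, the fingers measure 114 mm over their backs; the gripper's body (76 mm by 85 mm) begins 54 mm behind the grasp point. The pads swing forward as they close: fully open they stand 13 mm farther back than shut.
Start: joints at [-1.277, 0.313, 0.046, 1.304, 0, 1.431], TCP at [0.242, -0.522, 0.231] pointing down, gripper open.
Joint ranges: [-2.76, 2.76], [-0.86, 1.69], [-1.03, 1.26], [-2.2, 2.34], [-1.47, 1.5], [-3.14, 3.14]. Speed limits (rad/s): [2.57, 2.57, 3.14, 3.14, 3.14, 3.14].

### API

Orientations are given as a unit quaternion [w, x, y, z].
In Python, from workcell import readout, cams, env, finder gives the robot as it stands.
- The arm moves only by the tool drive_tool, never from a script. Its argument "moves" is a list that holds one entry, the list of rows, each a list of 7 numbers: the shift along the tool's x, y, z in m, then the turn, a rotation vector about the tool's x, y, z in rad, then the closure in counts, from 0 (fully open) to 255 (shut). A call has exactly 5 rows; each row is the pose to reach, as a shift and turn from the pose measured when the call began, along the tool's axes at that moment; what a row does not reach only later rows make up. A row lasts 1/8 s, in which the tool goes at most 62.5 mm and 10.7 degrees, less where a joint would pass 70% of its speed; a pose out of reach is approached as far as the arm can. A call with a gripper value outside its range is refused whole. The fingers move at their own pace and stop on an object; "squeeze" is the grip in N (left out, the last holds). Time passes only in rows, so rows that repeat a pose let the fingers close, or fill a call up. It gives the time, the measured TCP pose, the force and the opening at its end, in the units of the state.
- readout.get_state(): the state, without advancing time (a new reading comes with each control period).
- cams.read_camera(name): name is "scene" or "top"; returns the picture (400x640x3 uint8, blue, green, red); there is no depth.
- cams.camera_params(name): a dict with "mtx" (3x3 intrinsics, pixels), "R" (3x3) and "t" (3): a world point X has camera coordinates R X + t. Camera axes: x right, y down, z forward; pixel columns grow to the right and rows downward; lengths in m; the calibration is good to about 2 mm. A picture is of the moment at which its call begins. camera_params takes no time and is no camera call.
- env.hand_in(): hands the job in, once; it reports no verdict.
Trained networks look in the newest picture that a camera, given by its name, has taken for a name from the list of things; names that differ only in an ending like _2 or _b are one class to them, and where a whole thing is asked for, a point or a joint stands for the part that bears it (a point fixed in the world has none). Each returns a list of dicts, best first, with "conf" (0 to 1); they miss things now and then, are a little off and sometimes report something else, mostly with a low value. They report only what shows in the picture. A call takes as long as a camera call. They do not tell look-alikes from the thing itself.
- finder.regions_of(camera, name): "pixels" (400x640 bool, what is visible of it) and "point" ([column, row] in pixels, amid what is visible of it).
The state is a dict: "clock": time; "joint_pos": joint angles; "qvel": joint speeds; "tau": joint torques, N m; "tcp_pos": TCP position; "orientation": TCP orientation; "wrist_force": force on the tool from outside, world axes, zero at the start; "ft_torque": the same for the moment, N m; "finger_gap": finger opening in m.
Only numpy, scipy, OpenCV 4.12 (cv2) and the standard library are available. Lean on these libraries where they do the work, as an engineer would, in place of code of your own. Each camera call takes 0.05 s, during which the arm holds its last target.

### The job

Uncover the relay set in the test cradle: throw its latch lever right over, draw the nickel cover off the front of the relays until it is clear, then lift it away and set it down right way up in the middle of the cork mat. Do not touch or knock the bare relays, do not drop the cover, and leave the other things on the desk where they are.

Things in the scene. Friction and masses are not known exactly. Their poses are not given: they have to be found in the camera images.
- cradle: Fixed test cradle: steel base plate 315 x 120 x 8 mm, a black block 76 mm high standing on its rear end (x = 105 to 150 mm). Origin on the desk; the plate runs from x = -165 mm (front) to +150 mm, y left, z up. The cover slides to -x on runners 10 mm above the desk, between guide rails (y = +-34.5 to +-40.5 mm, tops 22 mm above the desk) that run to x = -165 mm.
- relays: The relay set: three bare, delicate relays on a steel chassis held out from the black block, 105 mm long, 42 mm wide, from 23 to 63 mm above the desk; fixed, inside the cover at the start. Origin and axes as the cradle's; it fills x = 0 to 105 mm.
- relay_tip (a point): Centre of the front (free) end of the relay set, x = 0 in the cradle's frame, 43 mm above the desk.
- latch (a joint): Latch lever angle, rad: 0 = upright, latched (starts 0 to 0.1), 1.57 = flat outwards on its stop. It turns about the cradle's x axis, on the right (-y) side, ball going to -y. Needs under 1 N at the ball; past about 0.9 its weight takes it over, and it stays. At 0 a steel nose stands in front of the cover's front face (12 mm overlap) and holds it; from 1.2 the nose is clear.
- latch_ball (a point): Centre of the black ball (24 mm across) on the end of the latch lever, 80 mm from the pivot; 100 mm above the desk while latched, 24 mm higher than the top of the cover. The lever below it is an 8 mm round bar.
- latch_pivot (a point): Pivot of the latch lever, at x = -33, y = -49, z = 20 mm in the cradle's frame.
- cover: Loose nickel-plated relay cover: a can 130 mm long (x), 64 wide (y), 66 high (z), walls 3 mm, 0.22 to 0.45 kg, open only at its rear (+x) end, pull handle on the front (-x) face. Origin: middle of the underside. Starts over the relays, at x = 36 to 38, y = 0, z = 10 mm in the cradle's frame, axes alike. Clears the relays when drawn 110 mm (1 to 4 N). It can be gripped across its width.
- cover_handle (a point): Middle of the handle's cross bar: 8 mm round, along the cover's y, 38 mm in front of the front face (centre) and 40 mm above the cover's underside, on two 8 mm legs 54 mm apart (centres). The opening between bar, legs and face (34 x 46 mm) is open from above: a finger can go down behind the bar.
- cover_mouth (a point): Centre of the cover's open rear end, 65 mm behind its origin, 33 mm above its underside.
- mat: Fixed cork mat 200 mm (x) by 180 mm (y), 5 mm thick; origin under its centre, on the desk.
- jack_block: Bystander: black jack block 50 x 150 x 50 mm, long along its y, origin in the middle of its underside.
- lamp_hood: Bystander: green enamel lamp hood, 144 mm across its mouth, 98 mm high, standing mouth down; origin in the middle of its underside.
- ferrule0: Bystander: brass ferrule standing on its 34 mm flange, 62 mm high; origin in the middle of its underside.
- ferrule1: Bystander: brass ferrule like ferrule0.
- ferrule2: Bystander: brass ferrule like ferrule0.
- screwdriver: Bystander: screwdriver 190 mm long, lying along its x.
- paste_tin: Bystander: plain tin 72 mm across, 62 mm high; origin in the middle of its underside.
Things that resemble listed ones, but are neither listed nor needed, are in the scene too. What is shaped like the cover but red is not meant.

How it is judged:
On the way, in this order (a step that is already met when the one before it is completed fails the run):
1. the latch lever is thrown right over (value of joint latch above 1.2 rad), for 0.1 s.
2. the cover is drawn forward clear of the relays, right way up (x of cover_mouth in the frame of relay_tip below -0.004 m and angle between cover's own z axis and vertical below 0.35 rad), for 0.1 s.
At the end, for the whole second after the job is handed in: The cover stands at rest on the cork mat right way up (within 0.08 rad), the middle of its underside within 50 mm of the mat's centre, and the latch lever still lies thrown over (beyond 1.2 rad) (horizontal distance between cover and mat below 0.05 m and z of cover in the frame of mat below 0.008 m and angle between cover's own z axis and vertical below 0.08 rad and linear speed of cover below 0.02 m/s and value of joint latch above 1.2 rad); the robot touches nothing.
It fails at once if the robot touches the bare relays with more than 3 N (contact force between any of the fingers, the arm and relays above 3 N).
It fails at once if the cover is knocked against the relays with more than 12 N (contact force between cover and relays above 12 N).
It fails at once if the cover is dropped: it hangs free in the air more than 40 mm above the desk (height (world z) of cover above 0.04 m and contact force between cover and anything else below 0.02 N).
It fails at once if a bystander (jack block, lamp hood, ferrule, screwdriver or tin) is moved more than 30 mm (distance of any of jack_block, lamp_hood, ferrule0, ferrule1, ferrule2, screwdriver, paste_tin from where it was at the start of the episode above 0.03 m).
It also fails if it takes over 61 s, if anything falls off the work surface, if the arm or the gripper's body presses on something with over 40 N, if the wrist force passes 120 N, or if a joint passes its speed limit or range.

## Working session

There is one attempt and no reset: what is moved stays moved. The work goes in short steps, Python scripts to look and compute and a tool call to move; the robot and the scene stay as the last step left them, time stands still between calls to the robot, and variables do not carry over. Pictures are saved under pics/ and viewed, and the job is handed in when it is done.

Besides the shell and the picture viewer there is one more tool, called after "Call:" by a JSON object that holds its "method" and its "body". drive_tool: Moves the arm, as the interface text tells. Its arguments: {"type":"object","properties":{"moves":{"type":"array"},"squeeze":{"type":"number"}},"required":["moves"]}

```bash
ls; mkdir -p pics
python3 - <<'E'
from workcell import readout, cams, env, finder
import cv2, numpy as np
s=readout.get_state(); print(s)
for c in ("scene","top"):
    cv2.imwrite(f"pics/{c}0.png",cams.read_camera(c))
    p=cams.camera_params(c); print(c,p)
    for n in ["cradle","cover","latch_ball","mat","latch","cover_handle"]:
        try:
            for r in finder.regions_of(c,n)[:3]: print(c,n,r["conf"],r["point"],r["pixels"].sum())
        except Exception as e: print(n,e)
print(readout.get_state()["clock"])
E
```

```text
pics
{'clock': 0.0, 'joint_pos': array([-1.27661254e+00,  3.14020178e-01,  4.49560594e-02,  1.30360213e+00,
       -7.40967028e-07,  1.43124939e+00]), 'qvel': array([-0.00114917,  0.00142382, -0.00101101, -0.00032073,  0.00058444,
        0.00039996]), 'tau': array([ 6.05737823e-04, -4.80626714e+01,  2.98535049e+01,  1.93014223e-02,
       -1.52106686e-04,  1.99276474e-05]), 'tcp_pos': array([ 0.24151444, -0.521243  ,  0.23038826]), 'orientation': array([-0.1514886 , -0.6904924 , -0.15280685,  0.69059505]), 'wrist_force': array([ 0.4757959 , -0.61680832,  1.05845013]), 'ft_torque': array([ 0.00342135, -0.0209797 ,  0.00088799]), 'finger_gap': 0.08515044856653337}
scene {'mtx': array([[502.5640005 ,   0.        , 327.70256706],
       [  0.        , 502.5640005 , 196.57813398],
       [  0.        ,   0.        ,   1.        ]]), 'R': array([[ 0.78451332,  0.6196905 , -0.02285916],
       [ 0.31800059, -0.43368095, -0.84308746],
       [-0.53236687,  0.65414411, -0.53729043]]), 't': array([-0.37129831, -0.05275754,  1.71314974])}
scene cradle 0.9 [359.6, 221.0] 2569
scene cover 0.86 [
[... 517 characters left out ...]
0.11704535, -0.99310999, -0.00573824],
       [-0.96977631,  0.11553704, -0.2149072 ],
       [ 0.21408947, -0.01958908, -0.97661762]]), 't': array([0.05601023, 0.46825392, 1.32601449])}
top cradle 0.58 [305.4, 198.8] 3112
top cradle 0.56 [297.2, 173.7] 79
top cover 0.96 [275.2, 191.8] 1552
top cover 0.68 [212.1, 328.4] 1482
top cover 0.21 [307.5, 199.4] 3006
top latch_ball 0.62 [417.0, 174.5] 4013
top latch_ball 0.43 [297.6, 170.3] 89
top mat 0.63 [211.3, 127.8] 1689
top mat 0.55 [414.7, 172.7] 3973
top latch 0.41 [297.9, 171.0] 102
top latch 0.34 [420.0, 100.1] 289
top cover_handle 0.82 [211.8, 325.1] 1579
top cover_handle 0.7 [273.8, 193.5] 1306
top cover_handle 0.21 [419.3, 97.7] 242
0.7
```

View pics/scene0.png

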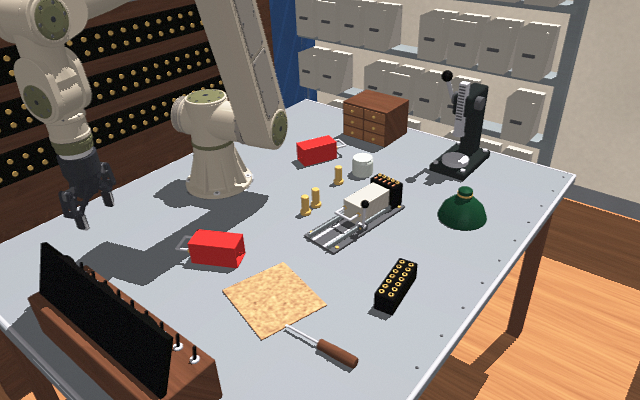

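View pics/top0.png

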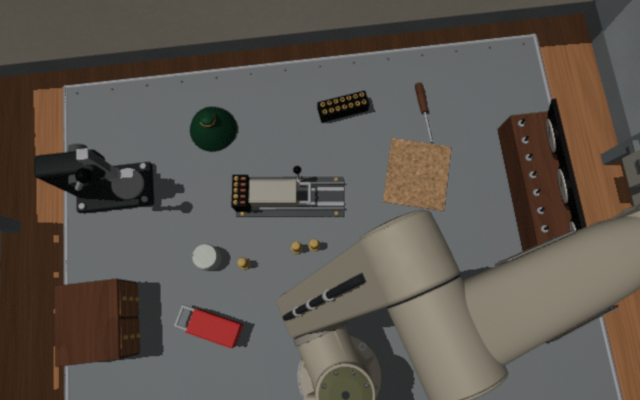

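The top picture shows the cradle at (290,195) with the black block to the left, the cover at (272,192), its handle to the right, the ball at (297,170) and the mat at (418,174). I zoom in for corner picks.

Run:
```python
import cv2
a=cv2.imread("pics/top0.png")[160:230,220:360]; cv2.imwrite("pics/ztop.png",cv2.resize(a,None,fx=5.5,fy=5.5,interpolation=cv2.INTER_CUBIC))
a=cv2.imread("pics/scene0.png")[165:260,295:415]; cv2.imwrite("pics/zsc.png",cv2.resize(a,None,fx=6,fy=6,interpolation=cv2.INTER_CUBIC))
```

```text
(no output)
```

View pics/ztop.png

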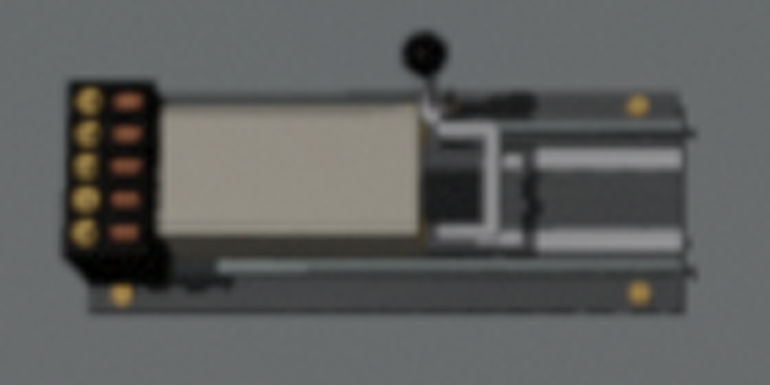

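View pics/zsc.png

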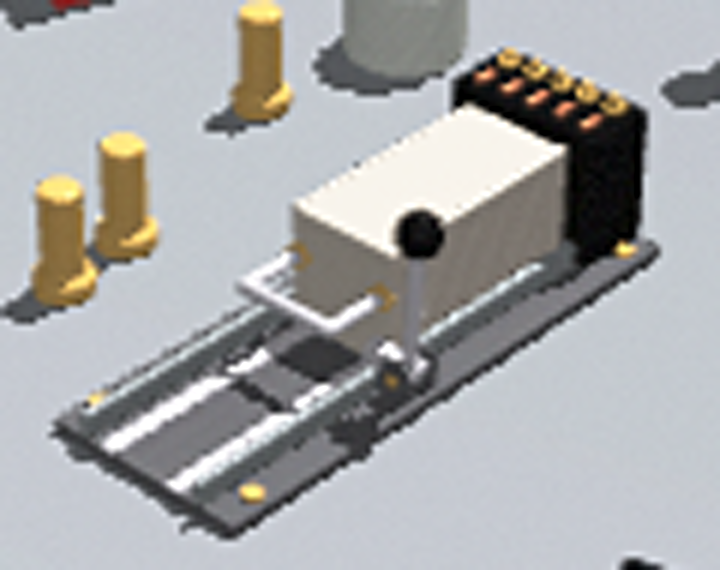

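```bash
cat > h.py <<'E'
from workcell import readout, cams, env, finder
import cv2, numpy as np
from scipy.optimize import least_squares
from scipy.spatial.transform import Rotation as Ro
P={c:cams.camera_params(c) for c in ("scene","top")}
def proj(c,X):
    p=P[c]; q=(np.atleast_2d(X)@np.array(p["R"]).T+p["t"])@np.array(p["mtx"]).T
    return q[:,:2]/q[:,2:]
def onplane(c,uv,z):
    p=P[c]; d=np.linalg.solve(p["mtx"],[uv[0],uv[1],1]); R=p["R"]; o=-R.T@p["t"]; d=R.T@d
    return o+d*(z-o[2])/d[2]
def zt(u,v,s=5.5,o=(220,160)): return [(u+.5)/s-.5+o[0],(v+.5)/s-.5+o[1]]
def zs(u,v): return zt(u,v,6,(295,165))
E
python3 - <<'E'
from h import *
obs=[("top",zt(682,95),(-165,-60,8)),("top",zt(686,312),(-165,60,8)),("top",zt(88,312),(150,60,8)),
("top",zt(418,105),("c",-65,-32,76)),("top",zt(418,236),("c",-65,32,76)),("top",zt(492,182),("c",-103,0,54)),("top",zt(425,53),"ball"),
("scene",zs(232,533),(-165,-60,4)),("scene",zs(58,425),(-165,60,6)),("scene",zs(655,248),(150,-60,8)),("scene",zs(420,233),"ball"),
("scene",zs(296,205),("c",-65,32,76)),("scene",zs(470,105),("c",65,32,76)),("scene",zs(567,150),("c",65,-32,76))]
def res(p):
    x,y,yaw,cx,la=p;out=[]
    for c,uv,m in obs:
        if m=="ball": m=(-33,-49-80*np.sin(la),20+80*np.cos(la))
        elif m[0]=="c": m=(cx*1000+m[1],m[2],m[3])
        m=np.array(m)/1000
        X=[x+np.cos(yaw)*m[0]-np.sin(yaw)*m[1],y+np.sin(yaw)*m[0]+np.cos(yaw)*m[1],m[2]]
        out+=list(proj(c,X)[0]-uv)
    return np.array(out)
r=least_squares(res,[0.55,0.05,1.57,.037,.05],loss="soft_l1"); print(r.x.round(4)); print(res(r.x).reshape(-1,2).round(1))
s=proj("scene",[[.6,.1,0]])
for n,z in [("mat",.005)]:
    for c in("top","scene"):
        cams.read_camera(c)
        for q in finder.regions_of(c,n)[:3]:
            m=q["pixels"].astype(np.uint8); ct=max(cv2.findContours(m,0,2)[0],key=cv2.contourArea)
            M=cv2.minAreaRect(ct); 
            if M[1][0]<20: continue
            pts=np.array([onplane(c,p,z)[:2] for p in ct[:,0].astype(float)]).astype(np.float32)
            print(c,n,q["conf"],cv2.minAreaRect(pts))
for n,z in [("ferrule0",.03),("paste_tin",.03),("jack_block",.025),("lamp_hood",.05),("screwdriver",.01)]:
    for q in finder.regions_of("top",n)[:4]: print(n,round(q["conf"],2),q["point"],onplane("top",q["point"],z).round(3))
E
```

```text
[0.5134 0.0904 1.4535 0.038  0.0684]
[[-0.3 -1. ]
 [-0.6 -0.5]
 [-0.4 -0.4]
 [-0.4  0.4]
 [-0.6 -1.2]
 [-0.1 -0.7]
 [ 0.1 -0.3]
 [-0.7  0.2]
 [-1.7 -0.6]
 [ 0.6 -0.4]
 [-0.7  0.4]
 [-1.1 -0.1]
 [-0.8 -0.2]
 [-0.6 -0.2]]
top mat 0.69 ((0.536432147026062, -0.2999199330806732), (0.17656242847442627, 0.2009366899728775), 73.76431274414062)
scene mat 0.75 ((0.5404102802276611, -0.3008047640323639), (0.18038494884967804, 0.20117934048175812), 74.64535522460938)
ferrule0 0.62 [244.7, 262.8] [0.33  0.227 0.03 ]
ferrule0 0.57 [315.2, 246.0] [0.354 0.026 0.03 ]
ferrule0 0.43 [292.1, 246.9] [0.359 0.091 0.03 ]
ferrule0 0.18 [298.6, 173.9] [0.569 0.049 0.03 ]
paste_tin 0.8 [207.5, 258.6] [0.354 0.33  0.03 ]
jack_block 0.94 [343.5, 106.5] [ 0.764 -0.108  0.025]
lamp_hood 0.77 [209.0, 126.8] [0.737 0.295 0.05 ]
lamp_hood 0.66 [297.8, 170.4] [0.574 0.05  0.05 ]
screwdriver 0.84 [421.7, 102.3] [ 0.755 -0.347  0.01 ]
```

```bash
cat >> h.py <<'E'
C=np.array([0.5134,0.0904]); YAW=1.4535; U=np.array([np.cos(YAW),np.sin(YAW)]); V=np.array([-U[1],U[0]])
def cw(x,y,z): p=C+U*x/1000+V*y/1000; return np.array([p[0],p[1],z/1000])
def wc(p): d=np.array(p[:2])-C; return np.array([d@U,d@V,p[2]])*1000
def tool():
    s=readout.get_state(); q=s["orientation"]; return s,Ro.from_quat([q[1],q[2],q[3],q[0]])
def to(target,jaw=None,s=None,sign=None):
    """shift and rotvec in tool axes; jaw: world xy direction of tool y"""
    s,R=tool(); M=R.as_matrix(); sh=M.T@(np.array(target)-s["tcp_pos"])
    rv=np.zeros(3)
    if jaw is not None:
        best=None
        for sg in (1,-1):
            x=np.array([0,0,-1.]); y=sg*np.array([jaw[0],jaw[1],0]); y/=np.linalg.norm(y)
            T=np.stack([x,y,np.cross(x,y)],1); r=(R.inv()*Ro.from_matrix(T)).as_rotvec()
            if best is None or np.linalg.norm(r)<np.linalg.norm(best): best=r
        rv=best
    print("clock",round(s["clock"],2),"tcp",s["tcp_pos"].round(4),"cradle mm",wc(s["tcp_pos"]).round(1),"gap",round(s["finger_gap"],4),"F",s["wrist_force"].round(1))
    print("shift",sh.round(4),"rot",rv.round(4),"axes x",M[:,0].round(3),"y",M[:,1].round(3),"z",M[:,2].round(3))
E
python3 - <<'E'
from h import *
print(cw(-33,-22,180), tool()[0]["joint_pos"])
to(cw(-33,-22,150),V)
E
```

```text
[0.53138692 0.05505215 0.18      ] [-1.27663164e+00  3.13155190e-01  4.60700954e-02  1.30360718e+00
 -2.15873385e-05  1.43120014e+00]
clock 1.15 tcp [ 0.2417 -0.5218  0.2313] cradle mm [-639.8  198.2  231.3] gap 0.0855 F [-0.2  0.  -0.5]
shift [ 0.0813 -0.4016 -0.5053] rot [-1.0197e+00  1.0000e-04 -1.0000e-04] axes x [ 0. -0. -1.] y [ 0.42  -0.907  0.   ] z [-0.907 -0.42   0.   ]
```

Call:
{"method": "drive_tool", "body": {"moves": [[[0,-0.036,-0.045,-0.12,0,0,255],[0,-0.072,-0.09,-0.24,0,0,255],[0,-0.108,-0.135,-0.36,0,0,255],[0,-0.144,-0.18,-0.48,0,0,255],[0,-0.18,-0.225,-0.6,0,0,255]]]}}

```text
clock: 1.78
tcp_pos: [0.3708, -0.2623, 0.2315]
orientation: [0.351, 0.614, 0.35, -0.614]
wrist_force: [0.5, -1.0, 0.6]
finger_gap: -0.0002
```

```bash
python3 -c "
from h import *
to(cw(-33,-22,150),V)"
```

```text
clock 1.77 tcp [ 0.3708 -0.2623  0.2315] cradle mm [-367.   100.3  231.5] gap -0.0002 F [ 0.5 -1.   0.6]
shift [ 0.0815 -0.0232 -0.3549] rot [-4.162e-01  3.000e-04 -9.000e-04] axes x [ 0.001 -0.001 -1.   ] y [ 0.861 -0.509  0.001] z [-0.509 -0.861  0.   ]
```

Call:
{"method": "drive_tool", "body": {"moves": [[[0,-0.004,-0.056,-0.083,0,0,255],[0,-0.008,-0.112,-0.166,0,0,255],[0.01,-0.012,-0.168,-0.25,0,0,255],[0.02,-0.016,-0.224,-0.333,0,0,255],[0.03,-0.019,-0.28,-0.416,0,0,255]]]}}

```text
clock: 2.4
tcp_pos: [0.4976, -0.0098, 0.2015]
orientation: [0.471, 0.528, 0.47, -0.528]
wrist_force: [0.8, -0.6, 0.1]
finger_gap: 0.0002
```

```bash
python3 -c "
from h import *
to(cw(-33,-20,90),V)"
```

```text
clock 2.4 tcp [ 0.4976 -0.0098  0.2015] cradle mm [-101.4    3.9  201.5] gap 0.0002 F [ 0.8 -0.6  0.1]
shift [ 0.1115  0.0239 -0.0684] rot [ 0.0026  0.0008 -0.0019] axes x [ 0.002 -0.001 -1.   ] y [ 0.993 -0.114  0.002] z [-0.114 -0.993  0.001]
```

Call:
{"method": "drive_tool", "body": {"moves": [[[0.0,0.012,-0.035,0,0,0,255],[0.03,0.023,-0.068,0,0,0,255],[0.08,0.023,-0.068,0,0,0,255],[0.11,0.023,-0.068,0,0,0,255],[0.11,0.023,-0.068,0,0,0,255]]]}}

```text
clock: 3.02
tcp_pos: [0.5262, 0.0553, 0.0893]
orientation: [-0.47, -0.527, -0.471, 0.529]
wrist_force: [0.0, 0.0, -0.2]
finger_gap: 0.0002
```

```bash
python3 -c "
from h import *
to(cw(-33,-22,90),V)
for c in ('scene','top'): cv2.imwrite(f'pics/{c}1.png',cams.read_camera(c))
a=cv2.imread('pics/scene1.png')[130:260,280:440]; cv2.imwrite('pics/z1.png',cv2.resize(a,None,fx=4,fy=4,interpolation=2))"
```

```text
clock 3.02 tcp [0.5262 0.0553 0.0893] cradle mm [-33.4 -16.8  89.3] gap 0.0002 F [ 0.   0.  -0.2]
shift [-0.0008  0.0052 -0.0004] rot [0.0029 0.0012 0.0036] axes x [-0.004 -0.001 -1.   ] y [ 0.993 -0.114 -0.004] z [-0.114 -0.993  0.001]
```

View pics/z1.png

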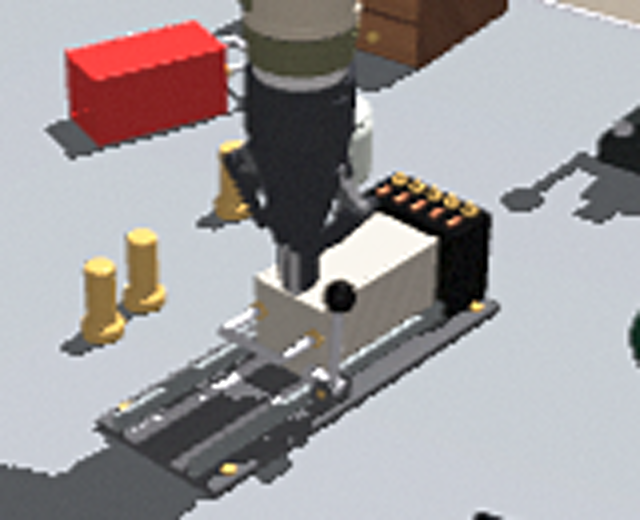

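Call:
{"method": "drive_tool", "body": {"moves": [[[0.0,0.01,0,0,0,0,255],[0.001,0.02,0,0,0,0,255],[0.003,0.03,0,0,0,0,255],[0.007,0.04,0,0,0,0,255],[0.013,0.051,0,0,0,0,255]]]}}

```text
clock: 3.75
tcp_pos: [0.5804, 0.0489, 0.0791]
orientation: [0.471, 0.528, 0.47, -0.527]
wrist_force: [-0.4, 0.5, 0.4]
finger_gap: 0.0001
```

Call:
{"method": "drive_tool", "body": {"moves": [[[0.008,0.009,0,0,0,0,255],[0.016,0.018,0,0,0,0,255],[0.026,0.025,0,0,0,0,255],[0.032,0.031,0,0,0,0,255],[0.032,0.033,0,0,0,0,255]]]}}

```text
clock: 4.38
tcp_pos: [0.6131, 0.0451, 0.0464]
orientation: [0.471, 0.528, 0.47, -0.528]
wrist_force: [-0.5, -0.7, -0.6]
finger_gap: 0.0002
```

```bash
python3 -c "
from h import *
to(cw(-44,0,160),V)
for c in ('scene','top'): cv2.imwrite(f'pics/{c}2.png',cams.read_camera(c))
a=cv2.imread('pics/scene2.png')[130:260,280:440]; cv2.imwrite('pics/z2.png',cv2.resize(a,None,fx=4,fy=4,interpolation=2))"
```

```text
clock 4.38 tcp [0.6131 0.0451 0.0464] cradle mm [ -33.3 -104.3   46.4] gap 0.0002 F [-0.5 -0.7 -0.6]
shift [-0.1137 -0.1042  0.0105] rot [ 0.0024  0.0008 -0.0013] axes x [ 0.001 -0.001 -1.   ] y [ 0.993 -0.115  0.001] z [-0.115 -0.993  0.001]
```

View pics/z2.png

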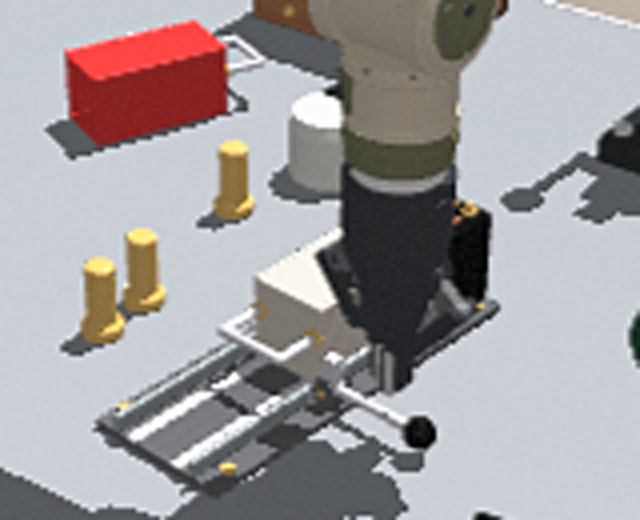

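The lever lies flat outwards, with its ball at zoomed (420,432). Now I move above the handle opening.

Call:
{"method": "drive_tool", "body": {"moves": [[[-0.05,0.0,0,0,0,0,255],[-0.09,-0.01,0,0,0,0,255],[-0.1,-0.05,0.005,0,0,0,255],[-0.1,-0.104,0.0105,0,0,0,255],[-0.1,-0.104,0.0105,0,0,0,255]]]}}

```text
clock: 5.1
tcp_pos: [0.5029, 0.0473, 0.1466]
orientation: [-0.47, -0.527, -0.471, 0.529]
wrist_force: [1.5, -0.0, 0.6]
finger_gap: 0.0001
```

```bash
python3 -c "
from h import *
to(cw(-44.5,0,36),V)
for c in ('scene','top'): cv2.imwrite(f'pics/{c}3.png',cams.read_camera(c))
a=cv2.imread('pics/scene3.png')[130:260,280:440]; cv2.imwrite('pics/z3.png',cv2.resize(a,None,fx=4,fy=4,interpolation=2))
a=cv2.imread('pics/top3.png')[150:230,220:360]; cv2.imwrite('pics/zt3.png',cv2.resize(a,None,fx=5,fy=5,interpolation=2))
"
```

```text
clock 5.1 tcp [0.5029 0.0473 0.1466] cradle mm [-44.    5.4 146.6] gap 0.0001 F [ 1.5 -0.   0.6]
shift [0.1106 0.0056 0.0004] rot [0.0029 0.001  0.0024] axes x [-0.002 -0.001 -1.   ] y [ 0.993 -0.114 -0.002] z [-0.114 -0.993  0.001]
```

View pics/z3.png

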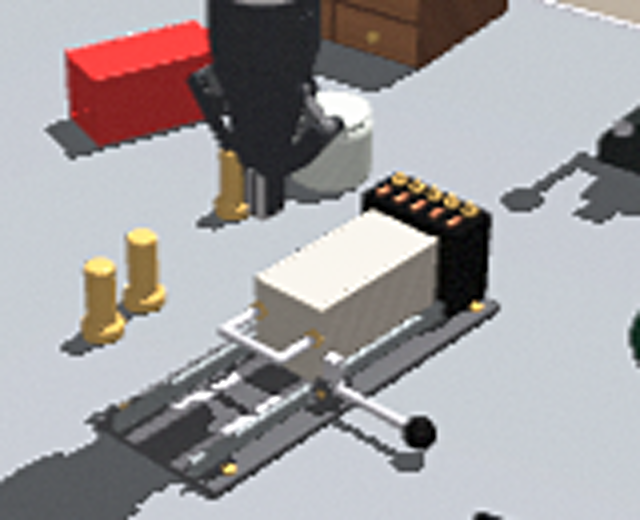

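View pics/zt3.png

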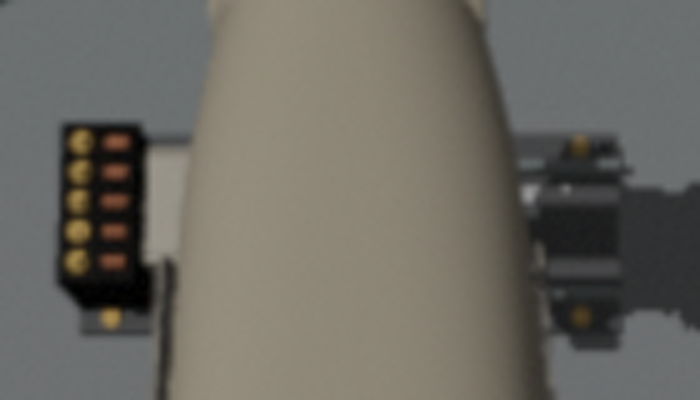

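Call:
{"method": "drive_tool", "body": {"moves": [[[0.02,0.003,0,0,0,0,255],[0.045,0.0055,0,0,0,0,255],[0.07,0.0055,0,0,0,0,255],[0.08,0.0055,0,0,0,0,255],[0.08,0.0055,0,0,0,0,255]]]}}

```text
clock: 5.82
tcp_pos: [0.515, 0.046, 0.0676]
orientation: [0.472, 0.529, 0.469, -0.527]
wrist_force: [-0.0, -0.5, 0.1]
finger_gap: -0.0002
```

```bash
python3 -c "
from h import *
to(cw(-44.5,0,36),V)
s,_=tool(); p=proj('scene',s['tcp_pos'])[0]; print((p-[300,170])*8)
cv2.imwrite('pics/scene4.png',cams.read_camera('scene'))
a=cv2.imread('pics/scene4.png')[170:240,300:400]; cv2.imwrite('pics/z4.png',cv2.resize(a,None,fx=8,fy=8,interpolation=2))
"
```

```text
clock 5.83 tcp [0.515  0.046  0.0676] cradle mm [-43.9  -6.8  67.6] gap -0.0002 F [-0.  -0.5  0.1]
shift [ 0.0316 -0.0069  0.0006] rot [ 0.0025  0.0006 -0.0041] axes x [ 0.004 -0.001 -1.   ] y [ 0.993 -0.115  0.004] z [-0.115 -0.993  0.001]
[389.13631565 308.1210326 ]
```

View pics/z4.png

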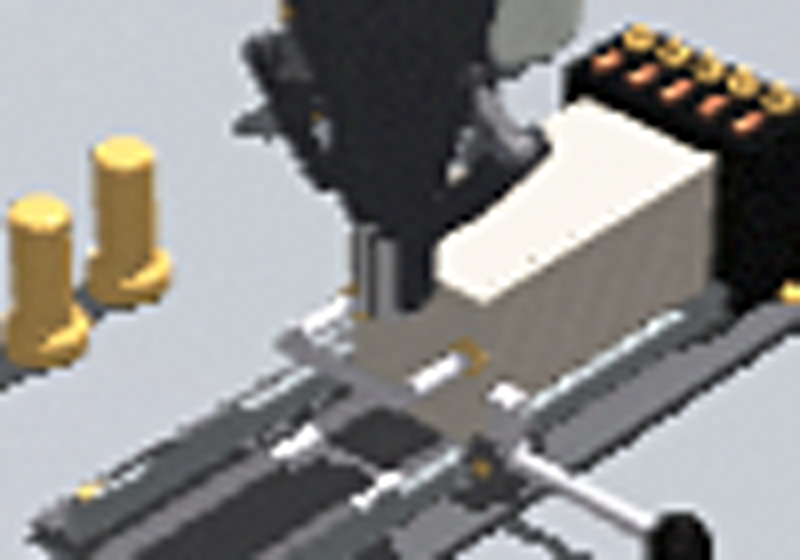

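Call:
{"method": "drive_tool", "body": {"moves": [[[0,-0.003,0,0,0,0,255],[0,-0.007,0,0,0,0,255],[0,-0.007,0,0,0,0,255],[0.005,-0.007,0,0,0,0,255],[0.008,-0.007,0,0,0,0,255]]]}}

```text
clock: 6.5
tcp_pos: [0.5083, 0.0468, 0.0599]
orientation: [0.472, 0.529, 0.469, -0.527]
wrist_force: [0.7, -0.2, -0.5]
finger_gap: 0.0002
```

```bash
python3 -c "
from h import *
to(cw(-44.5,0,36),V)
"
```

```text
clock 6.5 tcp [0.5083 0.0468 0.0599] cradle mm [-43.9  -0.1  59.9] gap 0.0002 F [ 0.7 -0.2 -0.5]
shift [ 0.0239 -0.0002  0.0006] rot [ 0.0025  0.0006 -0.0051] axes x [ 0.005 -0.001 -1.   ] y [ 0.993 -0.115  0.005] z [-0.115 -0.993  0.001]
```

Call:
{"method": "drive_tool", "body": {"moves": [[[0.006,0,0,0,0,0,255],[0.012,0,0,0,0,-0.003,255],[0.018,0,0,0,0,-0.005,255],[0.023,0,0.001,0,0,-0.005,255],[0.023,0,0.001,0,0,-0.005,255]]]}}

```text
clock: 7.12
tcp_pos: [0.5079, 0.0457, 0.0364]
orientation: [-0.47, -0.527, -0.471, 0.528]
wrist_force: [-0.4, 0.6, 0.0]
finger_gap: -0.0
```

```bash
python3 -c "
from h import *
to(cw(-44.5,0,36),V)
cv2.imwrite('pics/scene5.png',cams.read_camera('scene'))
a=cv2.imread('pics/scene5.png')[170:240,300:400]; cv2.imwrite('pics/z5.png',cv2.resize(a,None,fx=8,fy=8,interpolation=2))
"
```

```text
clock 7.12 tcp [0.5079 0.0457 0.0364] cradle mm [-45.    0.2  36.4] gap -0.0 F [-0.4  0.6  0. ]
shift [ 0.0004  0.0002 -0.0005] rot [0.0024 0.0007 0.0009] axes x [-0.001 -0.001 -1.   ] y [ 0.993 -0.115 -0.001] z [-0.115 -0.993  0.001]
```

View pics/z5.png

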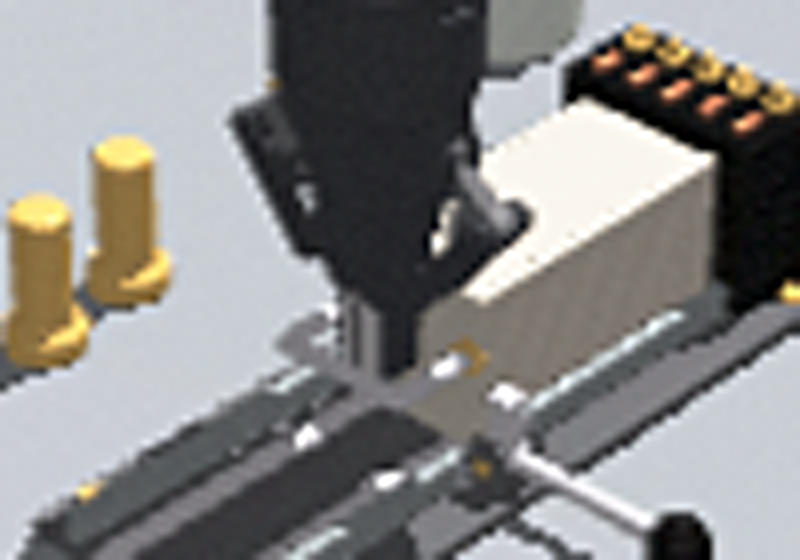

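Call:
{"method": "drive_tool", "body": {"moves": [[[0,0,0.004,0,0,0,255],[0,0,0.01,0,0,0,255],[0,0,0.019,0,0,0,255],[0,0,0.028,0,0,0,255],[0,0,0.037,0,0,0,255]]]}}

```text
clock: 7.8
tcp_pos: [0.504, 0.0084, 0.0369]
orientation: [-0.47, -0.528, -0.47, 0.528]
wrist_force: [0.4, 2.6, 0.3]
finger_gap: -0.0002
```

```bash
python3 -c "
from h import *
to(cw(-170,0,36),V)
cv2.imwrite('pics/scene6.png',cams.read_camera('scene'))
a=cv2.imread('pics/scene6.png')[170:240,300:400]; cv2.imwrite('pics/z6.png',cv2.resize(a,None,fx=8,fy=8,interpolation=2))
"
```

```text
clock 7.8 tcp [0.504  0.0084 0.0369] cradle mm [-82.6  -0.2  36.9] gap -0.0002 F [0.4 2.6 0.3]
shift [ 0.0009 -0.0004  0.0874] rot [0.0023 0.0003 0.    ] axes x [-0. -0. -1.] y [ 0.993 -0.115 -0.   ] z [-0.115 -0.993  0.   ]
```

View pics/z6.png

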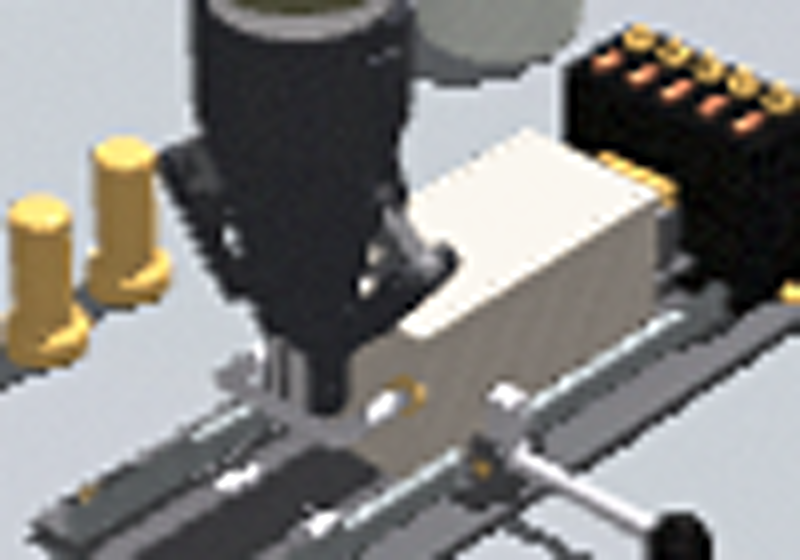

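The cover slides freely, pulled about 30 mm so far, with 2.6 N on the wrist. I go on with the pull.

Call:
{"method": "drive_tool", "body": {"moves": [[[0,0,0.008,0,0,0,255],[0,0,0.017,0,0,0,255],[0,0,0.027,0,0,0,255],[0,0,0.037,0,0,0,255],[0,0,0.047,0,0,0,255]]]}}

```text
clock: 8.48
tcp_pos: [0.4982, -0.0402, 0.0368]
orientation: [-0.47, -0.528, -0.47, 0.529]
wrist_force: [-0.5, 1.7, -0.6]
finger_gap: -0.0
```

Call:
{"method": "drive_tool", "body": {"moves": [[[0,0,0.01,0,0,0,255],[0,0,0.02,0,0,0,255],[0,0,0.03,0,0,0,255],[0,0,0.038,0,0,0,255],[0,0,0.043,0,0,0,255]]]}}

```text
clock: 9.1
tcp_pos: [0.4931, -0.0834, 0.0368]
orientation: [-0.47, -0.528, -0.47, 0.529]
wrist_force: [-0.3, 2.4, -1.1]
finger_gap: -0.0002
```

```bash
python3 -c "
from h import *
to(cw(-165,0,120),V)
cv2.imwrite('pics/scene7.png',cams.read_camera('scene'))
a=cv2.imread('pics/scene7.png')[170:260,280:400]; cv2.imwrite('pics/z7.png',cv2.resize(a,None,fx=6,fy=6,interpolation=2))
"
```

```text
clock 9.1 tcp [ 0.4931 -0.0834  0.0368] cradle mm [-175.    -0.2   36.8] gap -0.0002 F [-0.3  2.4 -1.1]
shift [-0.0832 -0.0002 -0.0099] rot [0.0008 0.0018 0.0006] axes x [-0.001 -0.002 -1.   ] y [ 0.993 -0.116 -0.001] z [-0.116 -0.993  0.002]
```

View pics/z7.png

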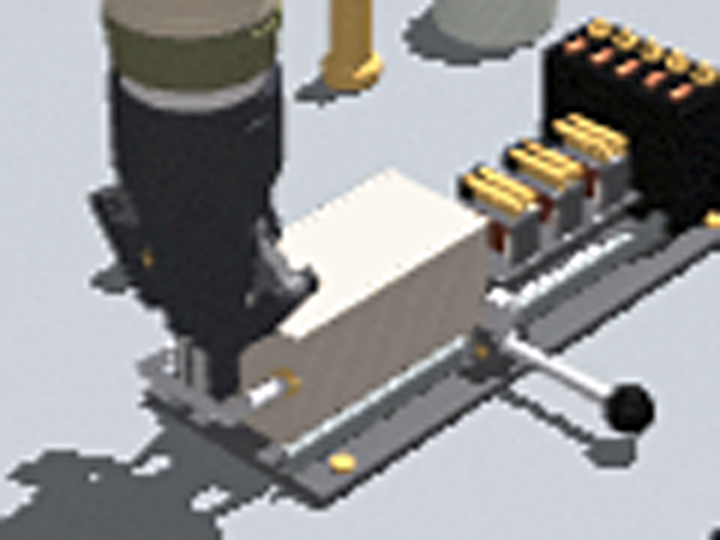

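The cover is about 18 mm past the threshold and the relays are bare behind it. I back off, raise and open.

Call:
{"method": "drive_tool", "body": {"moves": [[[0,0,-0.005,0,0,0,255],[-0.005,0,-0.01,0,0,0,255],[-0.03,0,-0.01,0,0,0,255],[-0.065,0,-0.01,0,0,0,255],[-0.1,0,-0.01,0,0,0,255]]]}}

```text
clock: 9.78
tcp_pos: [0.4943, -0.0732, 0.1382]
orientation: [-0.471, -0.527, -0.47, 0.529]
wrist_force: [0.3, 0.1, -0.2]
finger_gap: -0.0001
```

Call:
{"method": "drive_tool", "body": {"moves": [[[0,0,-0.02,0,0,0,100],[0,0,-0.045,0,0,0,0],[0,0,-0.075,0,0,0,0],[0,0,-0.078,0,0,0,0],[0,0,-0.078,0,0,0,0]]]}}

```text
clock: 10.4
tcp_pos: [0.5034, 0.0045, 0.1382]
orientation: [-0.471, -0.527, -0.47, 0.529]
wrist_force: [0.3, -0.6, 0.8]
finger_gap: 0.0854
```

```bash
python3 -c "
from h import *
to(cw(-87,0,36),V)
cv2.imwrite('pics/scene8.png',cams.read_camera('scene'))
a=cv2.imread('pics/scene8.png')[130:260,260:420]; cv2.imwrite('pics/z8.png',cv2.resize(a,None,fx=5,fy=5-.4,interpolation=2))
for n in [(-152,32,76),(-152,-32,76),(-22,-32,76),(-22,32,76)]: print(n,((proj('scene',cw(*n))[0]-[260,130])*[5,4.6]).round(0))
"
```

```text
clock 10.4 tcp [0.5034 0.0045 0.1382] cradle mm [-8.650e+01 -1.000e-01  1.382e+02] gap 0.0854 F [ 0.3 -0.6  0.8]
shift [ 1.022e-01 -1.000e-04  2.000e-04] rot [0.0025 0.0033 0.0002] axes x [-0.001 -0.003 -1.   ] y [ 0.993 -0.115 -0.   ] z [-0.115 -0.993  0.003]
(-152, 32, 76) [258. 398.]
(-152, -32, 76) [340. 441.]
(-22, -32, 76) [502. 351.]
(-22, 32, 76) [420. 313.]
```

View pics/z8.png

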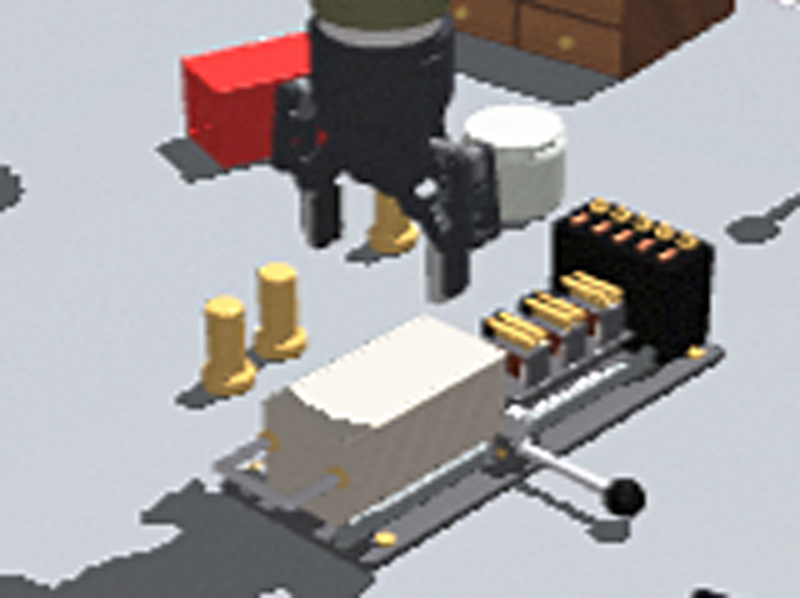

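Call:
{"method": "drive_tool", "body": {"moves": [[[0.015,0,0,0,0,0,0],[0.035,0,0,0,0,0,0],[0.05,0,0,0,0,0,0],[0.055,0,0,0,0.003,0,0],[0.055,0,0,0,0.003,0,0]]]}}

```text
clock: 11.08
tcp_pos: [0.5031, 0.0037, 0.0827]
orientation: [-0.47, -0.528, -0.47, 0.529]
wrist_force: [-0.2, 0.3, 0.3]
finger_gap: 0.0853
```

```bash
python3 -c "
from h import *
to(cw(-87,0,34),V)"
```

```text
clock 11.07 tcp [0.5031 0.0037 0.0827] cradle mm [-87.3   0.1  82.7] gap 0.0853 F [-0.2  0.3  0.3]
shift [ 0.0487  0.0002 -0.0003] rot [0.0011 0.0002 0.0012] axes x [-0.001 -0.    -1.   ] y [ 0.993 -0.116 -0.001] z [-0.116 -0.993  0.   ]
```

Call:
{"method": "drive_tool", "body": {"moves": [[[0.012,0,0,0,0,0,0],[0.024,0,0,0,0,0,0],[0.036,0,0,0,0,0,0],[0.048,0,0,0,0,0,0],[0.048,0,0,0,0,0,0]]]}}

```text
clock: 11.7
tcp_pos: [0.5019, 0.0039, 0.0334]
orientation: [-0.469, -0.527, -0.471, 0.529]
wrist_force: [-1.0, -0.5, 0.4]
finger_gap: 0.0857
```

```bash
python3 -c "
from h import *
to(cw(-87,0,34),V)
cv2.imwrite('pics/scene9.png',cams.read_camera('scene'))
a=cv2.imread('pics/scene9.png')[130:260,260:420]; cv2.imwrite('pics/z9.png',cv2.resize(a,None,fx=5,fy=5-.4,interpolation=2))
"
```

```text
clock 11.7 tcp [0.5019 0.0039 0.0334] cradle mm [-87.3   1.3  33.4] gap 0.0857 F [-1.  -0.5  0.4]
shift [-0.0006  0.0013 -0.0003] rot [0.0012 0.0001 0.0037] axes x [-0.004  0.    -1.   ] y [ 0.993 -0.116 -0.004] z [-0.116 -0.993  0.   ]
```

View pics/z9.png

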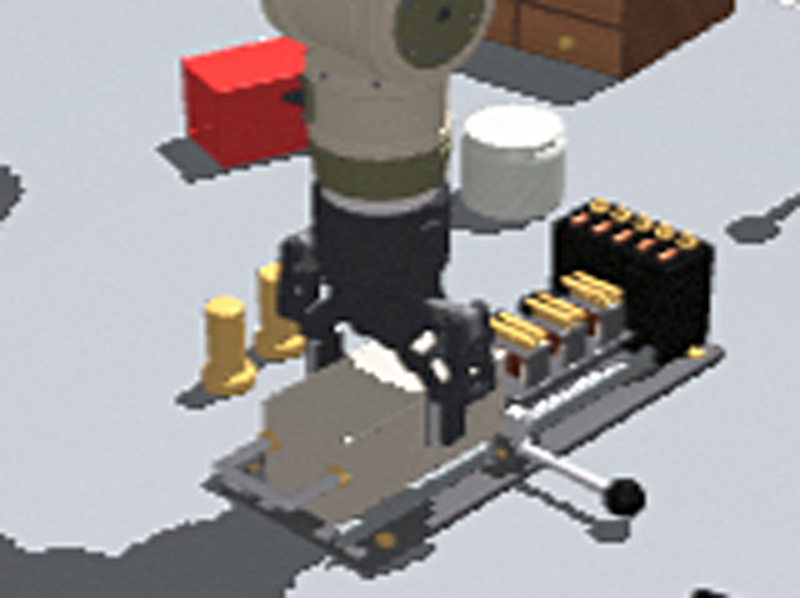

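Call:
{"method": "drive_tool", "body": {"moves": [[[0,0.001,0,0,0,0.003,80],[0,0.001,0,0,0,0.003,255],[0,0.001,0,0,0,0.003,255],[0,0.001,0,0,0,0.003,255],[0,0.001,0,0,0,0.003,255]]], "squeeze": 50}}

```text
clock: 12.38
tcp_pos: [0.504, 0.0036, 0.0346]
orientation: [0.471, 0.529, 0.47, -0.528]
wrist_force: [-0.6, 0.6, 5.6]
finger_gap: 0.0636
```

```bash
python3 -c "
from h import *
to(cw(-87,0,34),V)"
```

```text
clock 12.38 tcp [0.504  0.0036 0.0346] cradle mm [-87.3  -0.9  34.6] gap 0.0636 F [-0.6  0.6  5.6]
shift [ 0.0006 -0.0009 -0.0003] rot [ 0.0012  0.0001 -0.0017] axes x [ 0.002 -0.    -1.   ] y [ 0.993 -0.116  0.002] z [-0.116 -0.993  0.   ]
```

Call:
{"method": "drive_tool", "body": {"moves": [[[-0.006,0,0,0,0,0,255],[-0.015,0,0,0,0,0,255],[-0.028,0,0,0,0,0,255],[-0.044,0,0,0,0,0,255],[-0.06,0,0,0,0,0,255]]]}}

```text
clock: 13.0
tcp_pos: [0.5038, 0.0036, 0.0957]
orientation: [0.471, 0.528, 0.47, -0.528]
wrist_force: [-0.0, -1.1, -4.3]
finger_gap: 0.0637
```

```bash
python3 -c "
from h import *
to([.538,-.3,.1],V)
cv2.imwrite('pics/scene10.png',cams.read_camera('scene'))
a=cv2.imread('pics/scene10.png')[130:260,260:420]; cv2.imwrite('pics/z10.png',cv2.resize(a,None,fx=5,fy=5-.4,interpolation=2))
"
```

```text
clock 13.0 tcp [0.5038 0.0036 0.0957] cradle mm [-87.3  -0.7  95.7] gap 0.0637 F [-0.  -1.1 -4.3]
shift [-0.0042  0.0691  0.2976] rot [ 0.0013  0.0002 -0.0017] axes x [ 0.002 -0.    -1.   ] y [ 0.993 -0.116  0.002] z [-0.116 -0.993  0.   ]
```

View pics/z10.png

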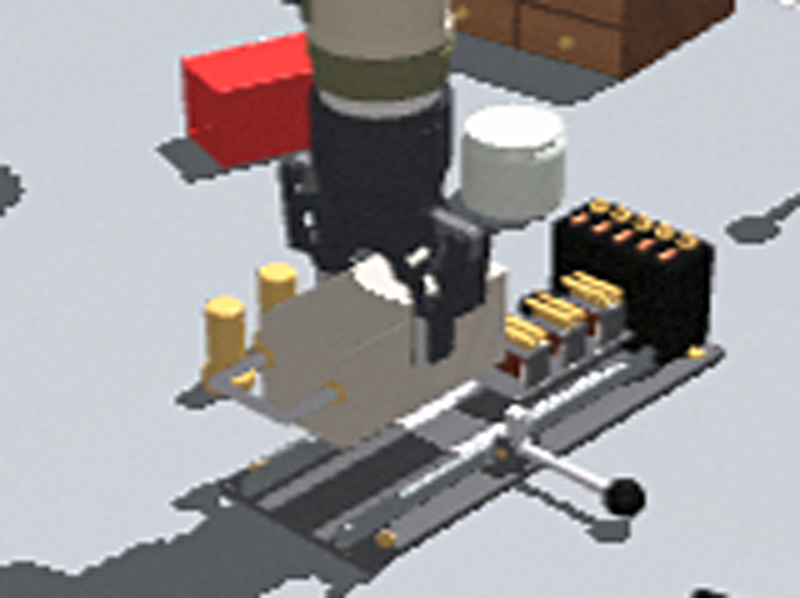

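Call:
{"method": "drive_tool", "body": {"moves": [[[0,0.002,0.015,0,0,0,255],[0,0.008,0.045,0,0,0,255],[0,0.018,0.08,0,0,0,255],[0,0.028,0.12,0,0,0,255],[0,0.037,0.16,0,0,0,255]]]}}

```text
clock: 13.68
tcp_pos: [0.523, -0.1617, 0.0975]
orientation: [0.471, 0.529, 0.469, -0.527]
wrist_force: [-0.1, -0.6, -3.9]
finger_gap: 0.0635
```

Call:
{"method": "drive_tool", "body": {"moves": [[[0,0.01,0.04,0,0,0,255],[0,0.02,0.08,0,0,0,255],[0,0.028,0.112,0,0,0,255],[0,0.031,0.13,0,0,0,255],[0,0.032,0.135,0,0,0,255]]]}}

```text
clock: 14.3
tcp_pos: [0.5384, -0.3004, 0.097]
orientation: [0.47, 0.529, 0.469, -0.528]
wrist_force: [0.8, 1.0, -3.8]
finger_gap: 0.0634
```

```bash
python3 -c "
from h import *
to([.538,-.3,.03],V)
for c in ('scene','top'): cv2.imwrite(f'pics/{c}11.png',cams.read_camera(c))
"
```

```text
clock 14.3 tcp [ 0.5384 -0.3004  0.097 ] cradle mm [-385.2  -70.6   97. ] gap 0.0634 F [ 0.8  1.  -3.8]
shift [ 0.067  -0.0007 -0.0003] rot [-0.0005 -0.0004 -0.0032] axes x [ 0.003  0.    -1.   ] y [ 0.993 -0.118  0.003] z [-0.118 -0.993 -0.   ]
```

View pics/scene11.png

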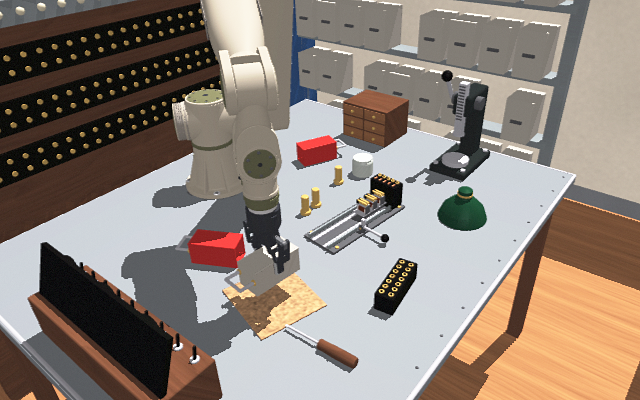

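Call:
{"method": "drive_tool", "body": {"moves": [[[0.015,0,0,0,0,0,255],[0.035,0,0,0,0,0,255],[0.05,0,0,0,0,-0.003,255],[0.058,0,0,0,0,-0.003,255],[0.061,0,0,0,0,-0.003,255]]]}}

```text
clock: 15.02
tcp_pos: [0.5386, -0.2987, 0.0356]
orientation: [0.47, 0.528, 0.471, -0.528]
wrist_force: [-0.0, -1.0, -4.0]
finger_gap: 0.0635
```

Call:
{"method": "drive_tool", "body": {"moves": [[[0.002,0,0,0,0,0,255],[0.003,0,0,0,0,0,255],[0.004,0,0,0,0,0,255],[0.005,0,0,0,0,0,255],[0.005,0,0,0,0,0,255]]]}}

```text
clock: 15.65
tcp_pos: [0.5386, -0.2987, 0.0306]
orientation: [0.47, 0.528, 0.47, -0.528]
wrist_force: [0.1, -0.4, -3.8]
finger_gap: 0.0639
```

```bash
python3 -c "
from h import *
to([.538,-.3,.0296],V)
"
```

```text
clock 15.65 tcp [ 0.5386 -0.2987  0.0306] cradle mm [-383.5  -70.6   30.6] gap 0.0639 F [ 0.1 -0.4 -3.8]
shift [ 0.001  -0.0005  0.0013] rot [ 0.0012 -0.0009  0.0005] axes x [-0.     0.001 -1.   ] y [ 0.993 -0.116 -0.   ] z [-0.116 -0.993 -0.001]
```

Call:
{"method": "drive_tool", "body": {"moves": [[[0.0006,0,0,0,0,0,255],[0.0012,0,0,0,0,0,255],[0.0018,0,0,0,0,0,255],[0.0018,0,0,0,0,0,255],[0.0018,0,0,0,0,0,255]]]}}

```text
clock: 16.27
tcp_pos: [0.5386, -0.2987, 0.0297]
orientation: [0.47, 0.528, 0.47, -0.528]
wrist_force: [-2.8, 2.9, 5.5]
finger_gap: 0.0634
```

Contact: the force rose from -3.8 to +5.5 N at the expected height. Release.

Call:
{"method": "drive_tool", "body": {"moves": [[[0,0,0,0,0,0,60],[0,0,0,0,0,0,0],[0,0,0,0,0,0,0],[0,0,0,0,0,0,0],[0,0,0,0,0,0,0]]]}}

```text
clock: 16.9
tcp_pos: [0.5387, -0.2987, 0.0296]
orientation: [0.47, 0.528, 0.47, -0.528]
wrist_force: [-0.1, 0.7, 0.1]
finger_gap: 0.0854
```

Call:
{"method": "drive_tool", "body": {"moves": [[[-0.01,0,0,0,0,0,0],[-0.03,0,0,0,0,0,0],[-0.06,0,0,0,0,0,0],[-0.1,0,0,0,0,0,0],[-0.14,0,0,0,0,0,0]]]}}

```text
clock: 17.52
tcp_pos: [0.5386, -0.2988, 0.1715]
orientation: [0.47, 0.528, 0.47, -0.528]
wrist_force: [0.2, -0.9, -0.8]
finger_gap: 0.0852
```

Call:
{"method": "drive_tool", "body": {"moves": [[[-0.02,-0.02,0.0,0,0,0,0],[-0.04,-0.05,0.0,0,0,0,0],[-0.06,-0.08,-0.0,0,0,0,0],[-0.06,-0.1,-0.0,0,0,0,0],[-0.06,-0.1,0,0,0,0,0]]]}}

```text
clock: 18.15
tcp_pos: [0.4385, -0.2872, 0.2328]
orientation: [0.47, 0.529, 0.469, -0.528]
wrist_force: [0.6, 0.4, -0.5]
finger_gap: 0.0855
```

```bash
python3 -c "
from h import *
to([.538,-.3,.0296],V)
for c in ('scene','top'): cv2.imwrite(f'pics/{c}12.png',cams.read_camera(c))
# predicted cover corners at centre (.5385,-.2987)
for x,y in [(-65,32),(-65,-32),(65,-32),(65,32)]:
    p=np.array([.5385,-.2987])+U*x/1000+V*y/1000
    print(proj('scene',[*p,.071])[0].round(1),proj('top',[*p,.071])[0].round(1))
"
```

```text
clock 18.15 tcp [ 0.4385 -0.2872  0.2328] cradle mm [-383.7   30.2  232.8] gap 0.0855 F [ 0.6  0.4 -0.5]
shift [0.2034 0.1    0.001 ] rot [ 0.0002  0.0005 -0.0016] axes x [ 0.002 -0.001 -1.   ] y [ 0.993 -0.117  0.002] z [-0.117 -0.993  0.   ]
[240.3 283. ] [445.1 177.1]
[257.4 296.4] [443.8 155.3]
[299.9 268.9] [398.  155.4]
[282.6 257.2] [398.8 177.1]
```

View pics/scene12.png

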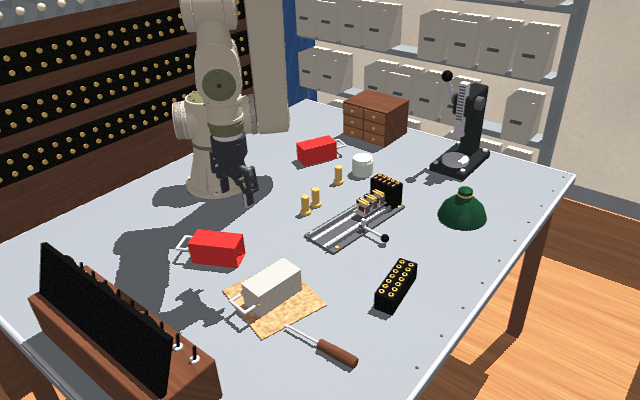

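View pics/top12.png

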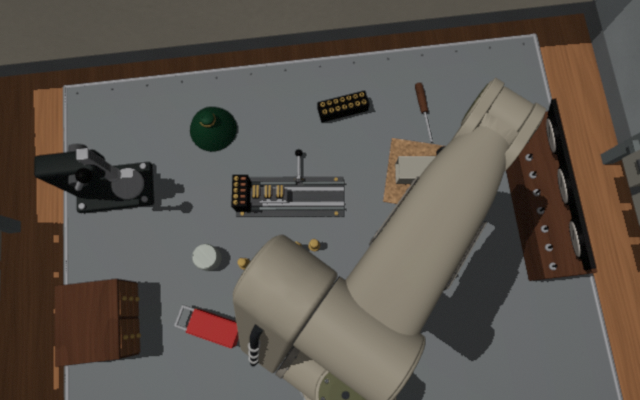

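The cover stands upright on the mat. Its visible top corners, near (242,292) and (300,268) in the scene picture, lie close to the predicted ones. The latch lies flat at (385,238) and the bystanders look unmoved. The arm is clear of everything.

```bash
python3 -c "
from h import *
print(tool()[0]['qvel'].round(3)); print(env.hand_in())"
```

```text
[ 0.007  0.02   0.007 -0.001 -0.001 -0.   ]
the job is handed in; nothing more can be done
None
```

I uncovered the relays, set the cover down on the cork mat and handed the job in at about 18 s; the hand-in gives no verdict.

**What I did:**
- **Latch:** I pushed the lever over with the closed fingers until it lay flat outwards.
- **Drawing the cover:** I hooked the handle bar and drew the cover about 124 mm along the runners at 2–3 N. By calculation its mouth ended about 22 mm in front of the relay tip.
- **Lifting and placing:** I gripped the cover across its width at 64 mm opening, lifted it level, and lowered it onto the mat until the wrist force showed contact. I then released it and drew the arm well away.

**Last checks:**
- **Position:** The cover stands upright about 1–2 mm from the mat's measured centre, going by the tool position at release. The scene picture agrees with that.
- **Latch and bystanders:** The latch lies flat, and the bystanders I could see look unmoved by eye; I did not measure them again.
- **Partial view:** In the last top picture the arm hid part of the cover and of the middle ferrule. For those I relied on the scene camera alone.
- **Mismatch on the way:** The tool once ended about 7 mm off sideways above the handle. I corrected this before going down into the opening.

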